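Close a filter housing: tighten four wing nuts in cross order

ROBOT

A 6-joint arm with a two-finger parallel gripper is mounted at the origin on a cart in front of the work surface, level with it; the furniture and walls round the work are solid. World frame = base frame: x ahead of the robot, y to its left, z up, the work surface at z = 0. Lengths are in m, angles in rad, forces in N, time in s.
With the tool pointing down it reaches from about 0.35 to 0.925 m from the base axis. Payload 6.4 kg.
Tool frame: the origin (TCP) lies midway between the tips of the shut fingers; the grasp point (between the pads) lies 19 mm behind it; z points along the fingers, x is the direction in which the jaws open and shut, and the axes are right-handed (so a half turn about z gives the same grasp; the last joint's range is limited). The gripper opens to 85 mm and grips with 20 to 120 N. Pads are 22 mm wide; open, the fingers measure 114 mm over their backs; the gripper's body (76 mm by 85 mm) begins 54 mm behind the grasp point. The pads swing forward as they close: fully open they stand 13 mm farther back than shut.
Start: joints at [-1.395, 0.245, 1.558, -0, 1.339, -0.174], TCP at [0.223, -0.611, 0.231] pointing down, gripper open.
Joint ranges: [-3.13, 3.13], [-1.02, 2.26], [0.13, 2.54], [-0.95, 4.09], [0.21, 2.88], [-2.74, 2.74]. Speed limits (rad/s): [2.57, 2.57, 3.14, 3.14, 3.14, 3.14].

INTERFACE

Orientations are given as a rotation vector (axis times angle).
In Python, from cell import sense, capture, get_calibration, sign_off, boxes_of, silhouettes, place_of gives the robot as it stands.
- The arm moves only by the tool send_rows, never from a script. Its argument "motion" is a list of rows, each an object with "travel": the shift along the world's x, y, z as a fraction of full scale, a list of three; "roll": the turn about the world's z as a fraction of full scale; "hand": the gripper's target within -1 to 1 (fully open at 1, half-way at 0, shut at -1). In form: [{"travel": [x, y, z], "roll": roll, "hand": hand}, ...]. A call has 1 to 20 rows; each row shifts and turns the commanded pose from where the row before left it; what a row does not reach is not made up. Full scale, the value 1, is 10 cm for a shift and pi/4 rad for a turn. A row lasts 1/8 s, in which the tool goes at most 62.5 mm and 10.7 degrees, less where a joint would pass 70% of its speed; a pose out of reach is approached as far as the arm can. A call with a number of a shift or a turn outside -1 to 1 is refused whole. A call with a gripper value outside its range is refused whole. The fingers move at their own pace and stop on an object; "squeeze" is the grip in N (left out, the last holds). Time passes only in rows, so rows that do not move let the fingers close. It gives the time, the measured TCP pose, the force and the opening at its end, in the units of the state.
- sense(): the state, without advancing time (a new reading comes with each control period).
- capture(name): name is "scene" or "side" or "wrist"; returns (picture, depth): 480x640x3 uint8, red, green, blue; 480x640 float32, m along the optical axis (not along the pixel's ray), 0 where there is no reading.
- get_calibration(name): a dict with "vertical_fov" (degrees; the focal length in pixels is half the picture's height over the tangent of half this angle, whatever the lens; pixels are square), "cx", "cy" (the principal point, pixels), "world_to_cam" (4x4, takes a point from world to camera coordinates); the wrist camera has in their place "hand_eye" (4x4, takes a point from camera to tool coordinates, whose origin is the TCP and whose axes are the tool frame's). Camera axes: x right, y up, looking along -z (the intrinsics and any distortion apply to the point x, -y, -z); pixel columns grow to the right and rows downward; lengths in m; the calibration is good to about 2 mm. A picture is of the moment at which its call begins: read the wrist's pose just before it. get_calibration takes no time and is no camera call.
- sign_off(): hands the job in, once; it reports no verdict.
Trained networks look in the newest picture that a camera, given by its name, has taken for a name from the list of things; names that differ only in an ending like _2 or _b are one class to them, and where a whole thing is asked for, a point or a joint stands for the part that bears it (a point fixed in the world has none). Each returns a list of dicts, best first, with "p" (0 to 1); they miss things now and then, are a little off and sometimes report something else, mostly with a low value. They report only what shows in the picture. A call takes as long as a camera call. They do not tell look-alikes from the thing itself.
- boxes_of(query, camera): "centre" ([x, y, z] in m, in world coordinates, good to about 4 mm: the middle of the surface that is visible of it).
- silhouettes(query, camera): "mask" (480x640 bool, what is visible of it).
- place_of(query, camera): "centre" ([x, y, z] in m, in world coordinates, good to about 4 mm: a listed point, or the origin of a listed thing).
The state is a dict: "t": time; "joints": joint angles; "joint_velocities": joint speeds; "joint_efforts": joint torques, N m; "position": TCP position; "eef_rot": TCP orientation; "wrist_force": force on the tool from outside, world axes, zero at the start; "torque": the same for the moment, N m; "grip_width": finger opening in m.
Only numpy, scipy, OpenCV 4.12 (cv2) and the standard library are available. Lean on these libraries where they do the work, as an engineer would, in place of code of your own. Each camera call takes 0.05 s, during which the arm holds its last target.

TASK

Close the filter housing: tighten its four wing nuts one at a time so that the cover seats evenly, turning each clockwise (seen from above) just under half a turn until it stops. Do them in cross order: the red one first, then the one diagonally opposite it, then the other two in either order, and leave all the bottles, tools and other things round it where they are.

Things in the scene. Friction and masses are not known exactly. Their poses are not given: they have to be found in the camera images.
- housing: fixed filter housing: aluminium base 130 x 130 mm, square steel cover on it, upright studs with wing nuts at +-45 mm in x and y. Origin: centre of its underside, z up. Cover top 47 mm above the bench; each nut turned home lowers its corner 3 mm. Stud tops at 84 mm. A brass port, 22 mm dia, stands in the cover's middle up to 78 mm; a nozzle juts 13 mm from the -y side. Any yaw.
- nut_red (a joint): turn of the red wing nut at housing x = -45, y = -45 mm (tighten first), rad: it starts loose somewhere between 0.2 and 0.7, grows clockwise seen from above, and meets a hard stop, tight, at 3.14. Turning friction 0.10 N m; it stays where it is left.
- nut_red_grip (a point): middle of that wing nut's grip, on its vertical axis, 70 mm above the bench (67 when tight). x along the wings, z up. The wings are 40 mm tip to tip, a flat 9 mm thick, and reach 9 mm below to 10 mm above this point; the stud end (7 mm dia, no thicker than the wings) ends 14 mm above it. The cover's top lies 23 mm below it.
- nut_opposite (a joint): turn of the grey wing nut diagonally opposite the red one, at housing x = +45, y = +45 mm (second), rad: it starts loose somewhere between 0.2 and 0.7, grows clockwise seen from above, and meets a hard stop, tight, at 3.14. Turning friction 0.10 N m; it stays where it is left.
- nut_opposite_grip (a point): middle of that wing nut's grip, on its vertical axis, 70 mm above the bench (67 when tight). x along the wings, z up. The wings are 40 mm tip to tip, a flat 9 mm thick, and reach 9 mm below to 10 mm above this point; the stud end (7 mm dia, no thicker than the wings) ends 14 mm above it. The cover's top lies 23 mm below it.
- nut_left (a joint): turn of the grey wing nut at housing x = -45, y = +45 mm (third or fourth), rad: it starts loose somewhere between 0.2 and 0.7, grows clockwise seen from above, and meets a hard stop, tight, at 3.14. Turning friction 0.10 N m; it stays where it is left.
- nut_left_grip (a point): middle of that wing nut's grip, on its vertical axis, 70 mm above the bench (67 when tight). x along the wings, z up. The wings are 40 mm tip to tip, a flat 9 mm thick, and reach 9 mm below to 10 mm above this point; the stud end (7 mm dia, no thicker than the wings) ends 14 mm above it. The cover's top lies 23 mm below it.
- nut_right (a joint): turn of the grey wing nut at housing x = +45, y = -45 mm (third or fourth), rad: it starts loose somewhere between 0.2 and 0.7, grows clockwise seen from above, and meets a hard stop, tight, at 3.14. Turning friction 0.10 N m; it stays where it is left.
- nut_right_grip (a point): middle of that wing nut's grip, on its vertical axis, 70 mm above the bench (67 when tight). x along the wings, z up. The wings are 40 mm tip to tip, a flat 9 mm thick, and reach 9 mm below to 10 mm above this point; the stud end (7 mm dia, no thicker than the wings) ends 14 mm above it. The cover's top lies 23 mm below it.
- vial_02: slim clear vial with a green cap, 27 mm dia x 98 tall, standing close to the +x side of the housing; bystander, leave it alone; origin at the centre of its underside
- dropper_bottle: small amber bottle with a black dropper bulb, 34 mm dia x 114 tall, standing close to the +y side of the housing; bystander, leave it alone; origin at the centre of its underside
- beaker: small clear beaker 55 mm dia x 70 tall; bystander, leave it alone; origin at the centre of its underside
- tweezers: steel tweezers 118 mm long, lying flat; bystander, leave it alone; origin at the centre of its underside
- marker_0: black marker with red cap, 131 mm long, lying flat; bystander, leave it alone; origin at the centre of its underside
- tape_roll: roll of cream tape 75 mm dia x 19, lying flat; bystander, leave it alone; origin at the centre of its underside
- septa_tin: round white tin 64 mm dia x 30; bystander, leave it alone; origin at the centre of its underside
Things that resemble listed ones, but are neither listed nor needed, are in the scene too. Several things have the shape of the housing; the one meant has the colours described above.

How it is judged:
By the outcome, as a careful person would: the job done as asked, in the order asked, and still so for the second after the job is handed in, with the robot touching nothing.
It also fails if it takes over 72 s, if anything falls off the work surface, if the arm or the gripper's body presses on something with over 40 N, if the wrist force passes 120 N, or if a joint passes its speed limit or range.

## Working session

There is one attempt and no reset: what is moved stays moved. The work goes in short steps, Python scripts to look and compute and a tool call to move; the robot and the scene stay as the last step left them, time stands still between calls to the robot, and variables do not carry over. Pictures are saved under pics/ and viewed, and the job is handed in when it is done.

Besides the shell and the picture viewer there is one more tool, called as name(argument=value, ...), one argument or row to a line, values as JSON. send_rows: Moves the arm, as the interface text tells. Its arguments: {"type":"object","properties":{"motion":{"type":"array"},"squeeze":{"type":"number"}},"required":["motion"]}

```bash
ls; mkdir -p pics; python3 - <<'E'
from cell import *
import cv2
print(sense())
for n in ("scene","side"):
    p,d=capture(n); cv2.imwrite(f"pics/{n}0.png",p[:,:,::-1])
    c=get_calibration(n); print(n,c)
    for q in ("housing","nut_red_grip"):
        for r in place_of(q,n): print(q,r)
print(get_calibration("wrist"))
E
```

```text
pics
{'t': 0.0, 'joints': array([-1.39508016e+00,  2.45825553e-01,  1.55904453e+00, -2.04690052e-05,
        1.33872083e+00, -1.74080799e-01]), 'joint_velocities': array([-0.00047458, -0.00010897, -0.00152436, -0.00113532,  0.00052558,
        0.00065956]), 'joint_efforts': array([-1.15132403e-03, -4.29515433e+01, -3.26127398e+01, -1.96212482e-04,
        5.42284208e-03, -5.13703853e-06]), 'position': array([ 0.22266955, -0.61005568,  0.23015659]), 'eef_rot': array([-2.57295893e+00,  1.80019483e+00,  2.24243038e-03]), 'wrist_force': array([0.40115924, 0.08368517, 0.67295616]), 'torque': array([0.03103512, 0.04160757, 0.07179778]), 'grip_width': 0.08532913142915494}
scene {'vertical_fov': 56.357607754631395, 'cx': 326.3536446381212, 'cy': 239.82165316365646, 'world_to_cam': array([[ 0.99898568, -0.04124476, -0.0180689 , -0.57591517],
       [ 0.04031457,  0.64047647,  0.76691892, -0.1379663 ],
       [-0.02005868, -0.76686946,  0.64148958, -0.89687005],
       [ 0.        ,  0.        ,  0.        ,  1.        ]])}
housing {'centre': [0.5674, 0.247, -0.0023], 'p': 0.97}
housing {'cent
[... 494 characters left out ...]
       ,  1.        ]])}
housing {'centre': [0.5677, 0.2478, 0.0004], 'p': 0.67}
housing {'centre': [0.5657, 0.0046, 0.0011], 'p': 0.64}
nut_red_grip {'centre': [0.6267, -0.0099, 0.0685], 'p': 0.45}
nut_red_grip {'centre': [0.6213, 0.2303, 0.0676], 'p': 0.43}
{'vertical_fov': 65.79315539637464, 'cx': 320.9003052005463, 'cy': 239.32257030258458, 'hand_eye': array([[ 9.99999155e-01,  1.65799509e-04,  1.28965558e-03,
         1.17276990e-04],
       [ 4.94188356e-04, -9.65871773e-01, -2.59020221e-01,
        -6.53187908e-02],
       [ 1.20269649e-03,  2.59020639e-01, -9.65871038e-01,
        -1.43134557e-01],
       [ 0.00000000e+00,  0.00000000e+00,  0.00000000e+00,
         1.00000000e+00]])}
```

View pics/scene0.png

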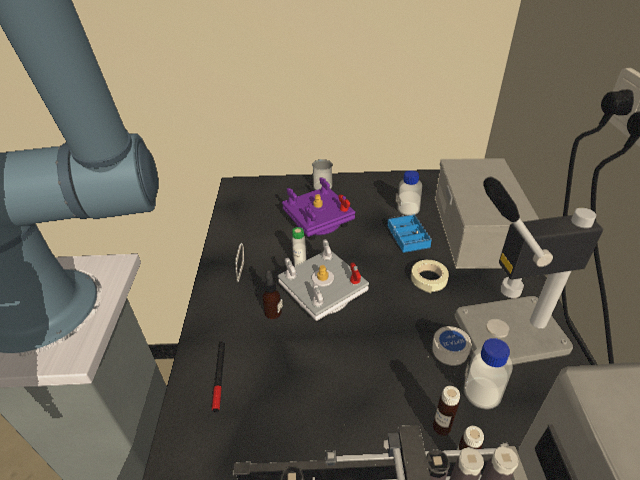

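View pics/side0.png

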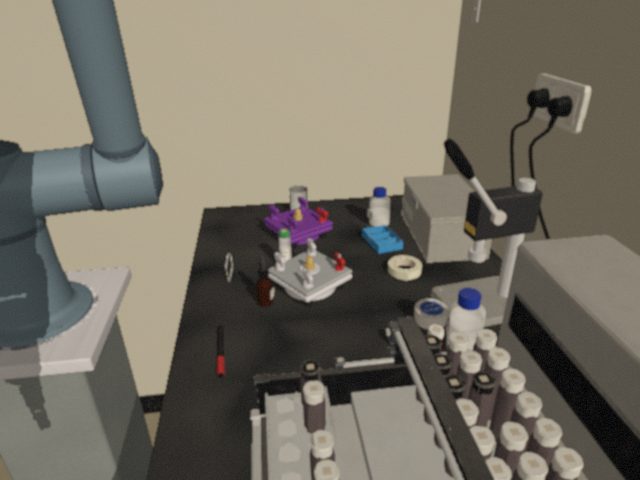

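Two things have the housing's shape: the purple one at scene (318,210) and the bare-metal one at (323,283). The metal one fits, since its base is aluminium, its cover steel and its port brass, with the vial and dropper bottle beside it. I'll confirm in a crop, then take the wrist view.

```bash
python3 - <<'E'
import cv2
p=cv2.imread("pics/scene0.png")[170:340,225:395]
cv2.imwrite("pics/crop0.png",cv2.resize(p,(600,600),interpolation=cv2.INTER_CUBIC))
E
```

```text
(no output)
```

View pics/crop0.png

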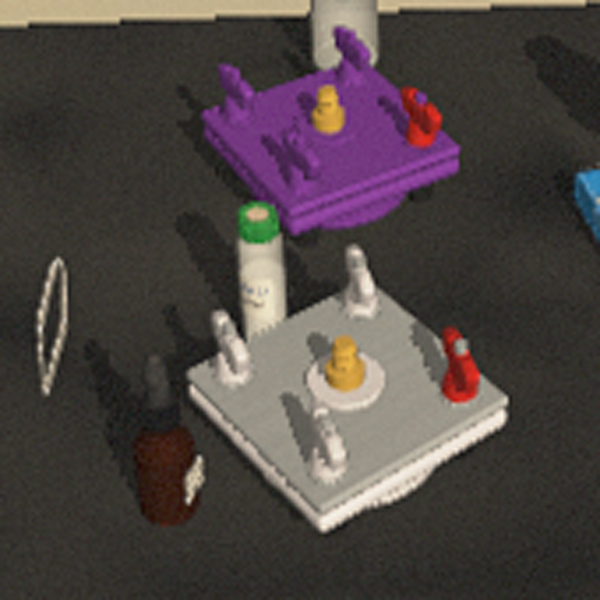

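send_rows(
  motion=[
    {"travel": [0.25,0.44,0.05],"roll": 0,"hand": 1},
    {"travel": [0.25,0.44,0.05],"roll": 0,"hand": 1},
    {"travel": [0.25,0.44,0.05],"roll": 0,"hand": 1},
    {"travel": [0.25,0.44,0.05],"roll": 0,"hand": 1},
    {"travel": [0.25,0.44,0.05],"roll": 0,"hand": 1},
    {"travel": [0.25,0.44,0.05],"roll": 0,"hand": 1},
    {"travel": [0.25,0.44,0.05],"roll": 0,"hand": 1},
    {"travel": [0.25,0.44,0.05],"roll": 0,"hand": 1},
    {"travel": [0.25,0.44,0.05],"roll": 0,"hand": 1},
    {"travel": [0.25,0.44,0.05],"roll": 0,"hand": 1},
    {"travel": [0.25,0.44,0],"roll": 0,"hand": 0},
    {"travel": [0.25,0.44,0],"roll": 0,"hand": -0.4},
    {"travel": [0.25,0.44,0],"roll": 0,"hand": -0.4},
    {"travel": [0.25,0.44,0],"roll": 0,"hand": -0.4},
    {"travel": [0,0,0],"roll": 0,"hand": -0.4},
    {"travel": [0,0,0],"roll": 0,"hand": -0.4},
  ],
)

```text
t: 2.3
position: [0.5725, 0.0052, 0.2811]
eef_rot: [2.574, -1.8, -0.001]
wrist_force: [-0.5, -0.4, 0.3]
grip_width: 0.0255
```

The crop confirms it: the lower, silver housing with grey nuts and a red nut (crop 460,365) is the one meant, and the purple one is a look-alike. Next is the wrist view.

```bash
cat > h.py <<'E'
from cell import *
import numpy as np, cv2
from scipy.spatial.transform import Rotation as R
def cam(n="wrist"):
    c=get_calibration(n); s=sense()
    if n=="wrist":
        T=np.eye(4);T[:3,:3]=R.from_rotvec(s["eef_rot"]).as_matrix();T[:3,3]=s["position"]
        W=T@c["hand_eye"]
    else: W=np.linalg.inv(c["world_to_cam"])
    f=240/np.tan(np.radians(c["vertical_fov"]/2))
    return W,f,c["cx"],c["cy"]
def cloud(d,W,f,cx,cy):
    v,u=np.mgrid[:480,:640]
    P=np.stack([(u-cx)/f*d,-(v-cy)/f*d,-d],-1)
    return P@W[:3,:3].T+W[:3,3]
def yawx():
    m=R.from_rotvec(sense()["eef_rot"]).as_matrix(); return np.degrees(np.arctan2(m[1,0],m[0,0]))
E
python3 - <<'E'
from h import *
c=cam(); p,d=capture("wrist"); cv2.imwrite("pics/w0.png",p[:,:,::-1])
P=cloud(d,*c); np.savez("w0.npz",p=p,d=d,P=P)
print(sense()["position"],yawx(),sense()["joints"][[0,5]])
for q in ("housing","nut_red_grip","nut_opposite_grip","nut_left_grip","nut_right_grip","vial_02","dropper_bottle"):
    print(q,place_of(q,"wrist"))
E
```

```text
[0.57246326 0.00468825 0.28119915] -70.00255948025291 [-0.18964987  1.03217572]
housing [{'centre': [0.5711, 0.0056, -0.001], 'p': 0.91}, {'centre': [0.6292, -0.0078, 0.0698], 'p': 0.65}, {'centre': [0.5663, 0.2461, -0.0009], 'p': 0.62}]
nut_red_grip [{'centre': [0.6245, 0.2304, 0.0714], 'p': 0.87}, {'centre': [0.6265, -0.0082, 0.0716], 'p': 0.68}, {'centre': [0.3861, 0.1102, 0.0002], 'p': 0.49}]
nut_opposite_grip [{'centre': [0.5048, 0.2648, 0.0683], 'p': 0.89}, {'centre': [0.5033, 0.015, 0.0694], 'p': 0.61}]
nut_left_grip [{'centre': [0.5549, -0.0564, 0.0699], 'p': 0.79}, {'centre': [0.5494, 0.1841, 0.0724], 'p': 0.65}]
nut_right_grip [{'centre': [0.5795, 0.066, 0.0712], 'p': 0.8}]
vial_02 [{'centre': [0.5236, 0.0906, 0.0009], 'p': 0.66}]
dropper_bottle [{'centre': [0.4634, -0.0414, 0.003], 'p': 0.84}]
```

View pics/w0.png

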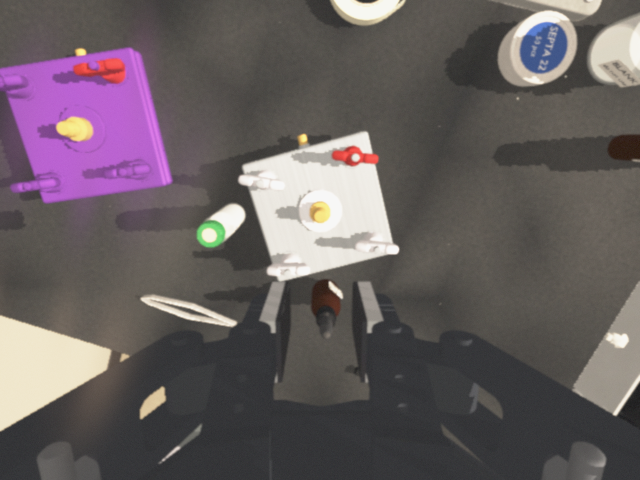

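The wrist view shows the silver housing at (320,210), the red nut at (355,157), the others at (375,246), (287,268) and (262,181). The vial is at (212,233) and the dropper bottle at (325,300). I'll fit the wing centres and angles from depth.

```bash
cat >> h.py <<'E'
def fit(P,x,y,zl=.058,zh=.0815,r=.03):
    m=(P[...,2]>zl)&(P[...,2]<zh)&(np.hypot(P[...,0]-x,P[...,1]-y)<r)
    q=P[m][:,:2].astype(np.float32)
    if len(q)<20: return None
    (cx,cy),(w,h),a=cv2.minAreaRect(q)
    rp=np.array([cx,cy,w,h,a])
    e=np.linalg.svd(q-q.mean(0),full_matrices=False)
    v=e[2][0]; ang=np.degrees(np.arctan2(v[1],v[0]))%180
    t=(q-q.mean(0))@v
    return len(q),q.mean(0).round(4),round(ang,1),rp.round(4),round(np.ptp(t),4)
E
python3 - <<'E'
from h import *
P=np.load("w0.npz")["P"]
N=dict(red=(.6265,-.0085),opp=(.5035,.016),left=(.552,-.0565),right=(.5795,.066))
for n,c in N.items(): print(n,fit(P,*c), fit(P,*c,zl=.07,zh=.081))
top=(abs(P[...,2]-.047)<.003)&(np.hypot(P[...,0]-.566,P[...,1]-.005)<.12)
print(cv2.minAreaRect(P[top][:,:2].astype(np.float32)))
E
```

```text
red (485, array([ 0.6301, -0.0056], dtype=float32), np.float32(104.6), array([ 6.29900e-01, -5.80000e-03,  1.69000e-02,  4.22000e-02,
        1.96351e+01]), np.float32(0.0424)) (355, array([ 0.6299, -0.0055], dtype=float32), np.float32(104.7), array([ 6.2980e-01, -5.8000e-03,  9.0000e-03,  4.2400e-02,  1.4675e+01]), np.float32(0.0424))
opp (488, array([0.5076, 0.0168], dtype=float32), np.float32(111.4), array([5.06700e-01, 1.73000e-02, 1.28000e-02, 4.17000e-02, 1.93911e+01]), np.float32(0.0418)) (339, array([0.5069, 0.0164], dtype=float32), np.float32(111.5), array([5.05200e-01, 1.67000e-02, 9.50000e-03, 4.17000e-02, 1.93911e+01]), np.float32(0.0418))
left (484, array([ 0.5584, -0.0561], dtype=float32), np.float32(105.7), array([ 5.58300e-01, -5.65000e-02,  1.31000e-02,  4.21000e-02,
        1.85327e+01]), np.float32(0.0422)) (356, array([ 0.5576, -0.0563], dtype=float32), np.float32(105.5), array([ 5.56300e-01, -5.73000e-02,  9.30000e-03,  4.22000e-02,
        1.54089e+01]), np.float32(0.0422))
right (496, array([0.5798, 0.0672], dtype=float32), np.float32(100.7), array([5.78400e-01, 6.75000e-02, 1.66000e-02, 4.18000e-02, 1.81055e+01]), np.float32(0.0421)) (361, array([0.5793, 0.0672], dtype=float32), np.float32(100.8), array([5.78500e-01, 6.75000e-02, 9.10000e-03, 4.21000e-02, 1.02445e+01]), np.float32(0.0421))
((0.5387969613075256, 0.007957473397254944), (0.1732330173254013, 0.16678379476070404), 35.02139663696289)
```

```bash
python3 - <<'E'
from h import *
for n in ("scene","side"):
    c=cam(n);p,d=capture(n);P=cloud(d,*c)
    for k,x in dict(red=(.6305,-.0058),opp=(.5054,.0167),left=(.5567,-.0574),right=(.5787,.0679)).items():
        print(n,k,fit(P,*x,zl=.07,zh=.0815,r=.025))
E
```

```text
scene red (63, array([ 0.632 , -0.0124], dtype=float32), np.float32(105.8), array([ 6.32300e-01, -7.90000e-03,  1.01000e-02,  4.26000e-02,
        1.65495e+01]), np.float32(0.0427))
scene opp (64, array([0.5084, 0.0085], dtype=float32), np.float32(116.6), array([5.0780e-01, 1.4600e-02, 9.4000e-03, 4.1700e-02, 2.3806e+01]), np.float32(0.0418))
scene left (65, array([ 0.559 , -0.0652], dtype=float32), np.float32(108.6), array([ 5.58600e-01, -5.92000e-02,  8.90000e-03,  4.05000e-02,
        1.66986e+01]), np.float32(0.0405))
scene right (53, array([0.581 , 0.0602], dtype=float32), np.float32(103.5), array([5.81300e-01, 6.50000e-02, 9.00000e-03, 4.09000e-02, 1.12963e+01]), np.float32(0.0407))
side red (69, array([ 0.6299, -0.0125], dtype=float32), np.float32(108.2), array([ 6.30300e-01, -8.40000e-03,  8.80000e-03,  3.97000e-02,
        1.45408e+01]), np.float32(0.0395))
side opp (63, array([0.506 , 0.0086], dtype=float32), np.float32(116.9), array([5.05400e-01, 1.39000e-02, 9.50000e-03, 4.09000e-02, 2.09455e+01]), np.float32(0.0411))
side left (65, array([ 0.557 , -0.0656], dtype=float32), np.float32(109.0), array([ 5.57000e-01, -6.05000e-02,  9.10000e-03,  3.91000e-02,
        1.31836e+01]), np.float32(0.0392))
side right (50, array([0.5786, 0.0601], dtype=float32), np.float32(105.2), array([5.78700e-01, 6.49000e-02, 8.70000e-03, 4.34000e-02, 1.08185e+01]), np.float32(0.0437))
```

send_rows(
  motion=[
    {"travel": [0.0725,-0.013,-0.19],"roll": 0.235,"hand": -0.4},
    {"travel": [0.0725,-0.013,-0.19],"roll": 0.235,"hand": -0.4},
    {"travel": [0.0725,-0.013,-0.19],"roll": 0.235,"hand": -0.4},
    {"travel": [0.0725,-0.013,-0.19],"roll": 0.235,"hand": -0.4},
    {"travel": [0.0725,-0.013,-0.19],"roll": 0.235,"hand": -0.4},
    {"travel": [0.0725,-0.013,-0.19],"roll": 0.235,"hand": -0.4},
    {"travel": [0.0725,-0.013,-0.19],"roll": 0.235,"hand": -0.4},
    {"travel": [0.0725,-0.013,-0.19],"roll": 0.235,"hand": -0.4},
    {"travel": [0,0,0],"roll": 0,"hand": -0.4},
    {"travel": [0,0,0],"roll": 0,"hand": -0.4},
  ],
)

```text
t: 4.05
position: [0.631, -0.0051, 0.1301]
eef_rot: [3.116, 0.396, 0.001]
wrist_force: [0.3, -0.6, -0.1]
grip_width: 0.0255
```

```bash
python3 - <<'E'
from h import *
c=cam(); s=sense(); p,d=capture("wrist"); cv2.imwrite("pics/w1.png",p[:,:,::-1])
P=cloud(d,*c)
print(s["position"],yawx(),s["joints"][[0,5]],s["t"])
for k,x in dict(red=(.6305,-.0058),opp=(.5054,.0167),left=(.5567,-.0574),right=(.5787,.0679)).items():
    print(k,fit(P,*x,zl=.07,zh=.0815,r=.025))
E
```

```text
[ 0.63103054 -0.00511326  0.13007236] 14.527405275297726 [-0.18749827 -0.44042492] 4.05
red (943, array([ 0.6295, -0.0046], dtype=float32), np.float32(104.3), array([ 6.29800e-01, -6.50000e-03,  8.60000e-03,  4.25000e-02,
        1.45871e+01]), np.float32(0.0425))
opp (1778, array([0.507 , 0.0169], dtype=float32), np.float32(111.6), array([5.05600e-01, 1.57000e-02, 9.40000e-03, 4.19000e-02, 2.16171e+01]), np.float32(0.0419))
left (907, array([ 0.5565, -0.0508], dtype=float32), np.float32(107.6), array([ 5.55800e-01, -5.34000e-02,  9.50000e-03,  3.40000e-02,
        1.31073e+01]), np.float32(0.0342))
right (1441, array([0.5794, 0.0673], dtype=float32), np.float32(100.9), array([5.78500e-01, 6.69000e-02, 9.30000e-03, 4.19000e-02, 1.09842e+01]), np.float32(0.0419))
```

View pics/w1.png

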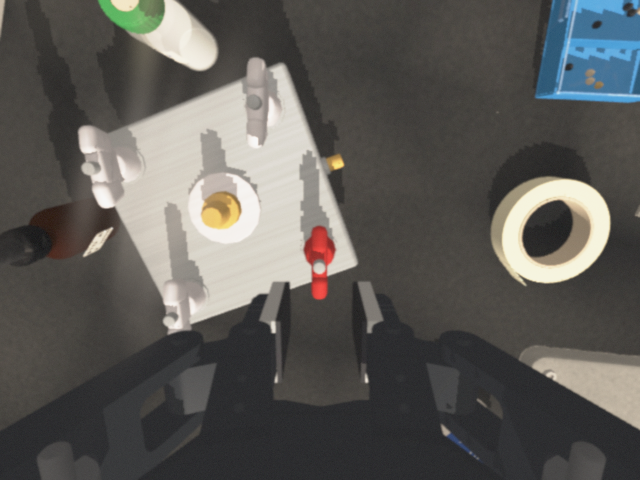

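The wrist, scene and side fits agree within about 2 mm. The jaw lines up with the red wings at (319,262). Next I descend and grip.

send_rows(
  motion=[
    {"travel": [-0.01,-0.01,-0.185],"roll": 0,"hand": -0.4},
    {"travel": [0,0,-0.185],"roll": 0,"hand": -0.4},
    {"travel": [0,0,-0.185],"roll": 0,"hand": -0.4},
    {"travel": [0,0,-0.185],"roll": 0,"hand": -0.4},
    {"travel": [0,0,0],"roll": 0,"hand": -0.4},
    {"travel": [0,0,0],"roll": 0,"hand": -1},
    {"travel": [0,0,0],"roll": 0,"hand": -1},
    {"travel": [0,0,0],"roll": 0,"hand": -1},
    {"travel": [0,0,0],"roll": 0,"hand": -1},
  ],
  squeeze=60,
)

```text
t: 5.22
position: [0.63, -0.0057, 0.0548]
eef_rot: [-3.116, -0.4, -0.002]
wrist_force: [5.1, 1.4, -11.2]
grip_width: 0.0147
```

```bash
python3 - <<'E'
from h import *
s=sense(); print(s["position"],yawx(),s["wrist_force"],s["torque"],s["grip_width"])
E
```

```text
[ 0.62995286 -0.00571057  0.05480421] 14.636916313547056 [  5.06450358   1.37970265 -11.21869848] [ 0.31272095 -0.83315092  0.01800553] 0.01467016366054797
```

send_rows(
  motion=[
    {"travel": [0,0,0],"roll": 0,"hand": -1},
    {"travel": [0,0,0],"roll": 0,"hand": -1},
  ],
)

```text
t: 5.48
position: [0.6299, -0.0057, 0.0548]
eef_rot: [-3.116, -0.4, -0.002]
wrist_force: [5.9, 1.5, -10.8]
grip_width: 0.0147
```

```bash
python3 - <<'E'
from h import *
s=sense(); print(s["position"],yawx(),s["wrist_force"],s["torque"],s["grip_width"])
p,d=capture("wrist"); cv2.imwrite("pics/w2.png",p[:,:,::-1])
E
```

```text
[ 0.62993516 -0.00569981  0.05480232] 14.639923261626597 [  5.87243377   1.45798572 -10.75769235] [ 0.28009984 -0.89961348  0.03221607] 0.014734209557584303
```

View pics/w2.png

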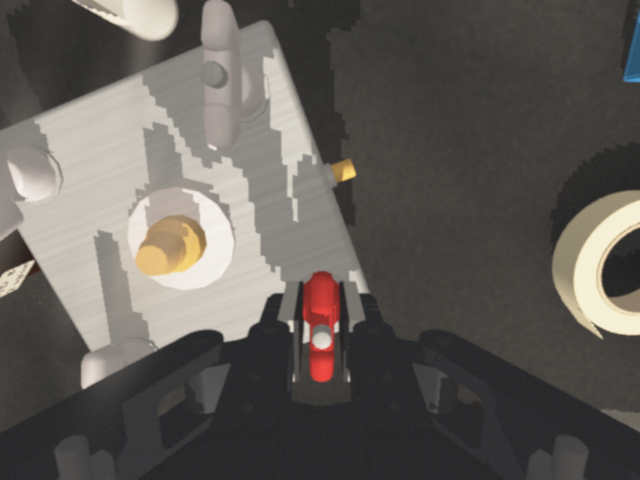

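```bash
python3 - <<'E'
import cv2
p=cv2.imread("pics/w2.png")[255:405,240:400]
cv2.imwrite("pics/c2.png",cv2.resize(p,(640,600),interpolation=cv2.INTER_CUBIC))
E
```

```text
(no output)
```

View pics/c2.png

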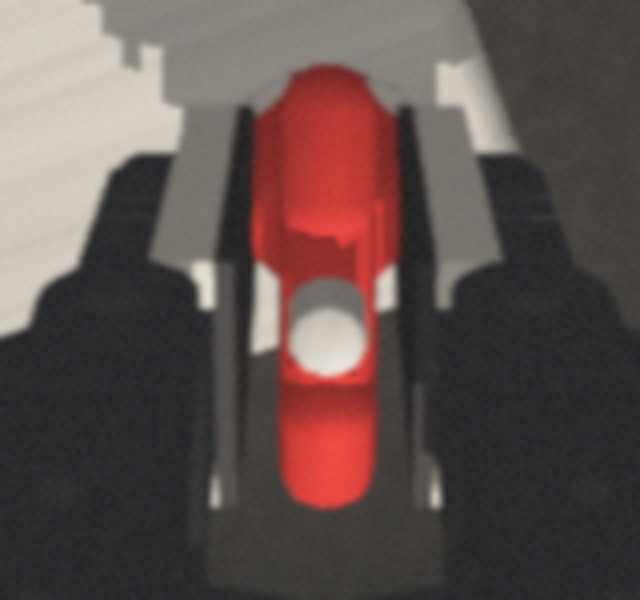

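The jaws closed on the wider hub below the wings: the opening is 14.7 mm and there are gaps either side of the wings. I'll open, rise 8 mm and grip again.

send_rows(
  motion=[
    {"travel": [0,0,0],"roll": 0,"hand": -0.4},
    {"travel": [0,0,0],"roll": 0,"hand": -0.4},
    {"travel": [0,0,0.08],"roll": 0,"hand": -0.4},
    {"travel": [0,0,0],"roll": 0,"hand": -0.4},
    {"travel": [0,0,0],"roll": 0,"hand": -1},
    {"travel": [0,0,0],"roll": 0,"hand": -1},
    {"travel": [0,0,0],"roll": 0,"hand": -1},
    {"travel": [0,0,0],"roll": 0,"hand": -1},
  ],
)

```text
t: 6.52
position: [0.6302, -0.0061, 0.0639]
eef_rot: [3.116, 0.4, 0.001]
wrist_force: [-0.7, 0.5, 5.3]
grip_width: 0.0075
```

```bash
python3 - <<'E'
from h import *
s=sense(); print(s["position"],yawx(),s["wrist_force"],s["torque"],s["grip_width"])
p,d=capture("wrist"); cv2.imwrite("pics/w3.png",cv2.resize(p[255:405,240:400,::-1],(640,600)))
E
```

```text
[ 0.63018084 -0.00608916  0.06387454] 14.637441761857593 [-0.72425584  0.53833438  5.33660616] [ 0.06564942  0.09971031 -0.13971795] 0.007477473718256221
```

View pics/w3.png

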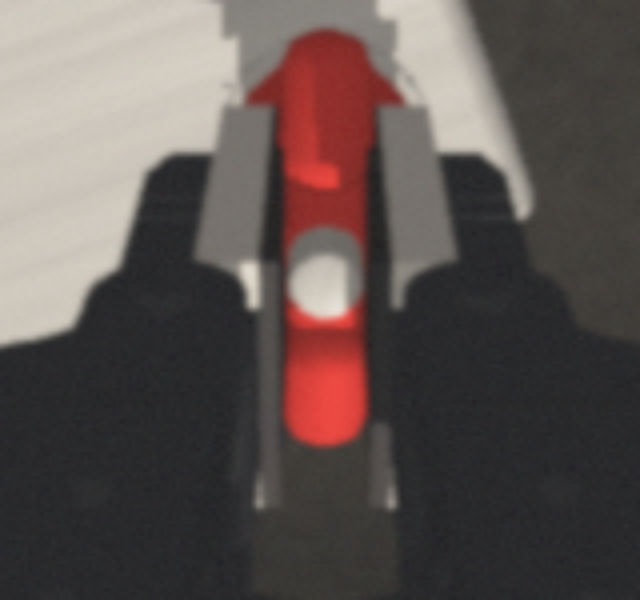

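Now the wings are gripped flat (7.5 mm, forces under 6 N). Next I turn clockwise.

send_rows(
  motion=[
    {"travel": [0,0,-0.002],"roll": -0.235,"hand": -1},
    {"travel": [0,0,-0.002],"roll": -0.235,"hand": -1},
    {"travel": [0,0,-0.002],"roll": -0.235,"hand": -1},
    {"travel": [0,0,-0.002],"roll": -0.235,"hand": -1},
    {"travel": [0,0,-0.002],"roll": -0.235,"hand": -1},
    {"travel": [0,0,-0.002],"roll": -0.235,"hand": -1},
  ],
)

```text
t: 7.32
position: [0.6305, -0.0062, 0.0628]
eef_rot: [-2.857, 1.306, -0.003]
wrist_force: [0.7, -0.2, 4.7]
grip_width: 0.0074
```

```bash
cat > st.py <<'E'
from h import *
s=sense(); print(s["t"],s["position"].round(4),round(yawx(),1),s["wrist_force"].round(1),s["torque"].round(2),s["grip_width"].round(4),s["joints"][[0,5]].round(2))
E
python3 st.py
```

```text
Traceback (most recent call last):
  File "st.py", line 2, in <module>
    s=sense(); print(s["t"],s["position"].round(4),round(yawx(),1),s["wrist_force"].round(1),s["torque"].round(2),s["grip_width"].round(4),s["joints"][[0,5]].round(2))
                                                                                                                  ^^^^^^^^^^^^^^^^^^^^^
AttributeError: 'float' object has no attribute 'round'
```

send_rows(
  motion=[
    {"travel": [0,0,-0.002],"roll": -0.235,"hand": -1},
    {"travel": [0,0,-0.002],"roll": -0.235,"hand": -1},
    {"travel": [0,0,-0.002],"roll": -0.235,"hand": -1},
    {"travel": [0,0,-0.002],"roll": -0.235,"hand": -1},
    {"travel": [0,0,-0.002],"roll": -0.235,"hand": -1},
    {"travel": [0,0,-0.002],"roll": -0.235,"hand": -1},
    {"travel": [0,0,-0.002],"roll": -0.235,"hand": -1},
    {"travel": [0,0,-0.002],"roll": -0.235,"hand": -1},
    {"travel": [0,0,0],"roll": -0.2,"hand": -1},
    {"travel": [0,0,0],"roll": 0,"hand": -1},
  ],
)

```text
t: 8.57
position: [0.6305, -0.0066, 0.0612]
eef_rot: [-1.012, 2.973, -0.002]
wrist_force: [-0.2, -1.8, 5.0]
grip_width: 0.0075
```

```bash
sed -i 's/s\["grip_width"\].round(4)/round(s["grip_width"],4)/' st.py; python3 st.py
```

```text
8.575 [ 0.6305 -0.0066  0.0612] -142.4 [-0.2 -1.8  5. ] [-0.26  0.01 -0.13] 0.0075 [-0.19  2.3 ]
```

send_rows(
  motion=[
    {"travel": [0,0,0],"roll": -0.06,"hand": -1},
    {"travel": [0,0,0],"roll": -0.04,"hand": -1},
    {"travel": [0,0,0],"roll": 0,"hand": -1},
  ],
)

```text
t: 8.95
position: [0.6305, -0.0067, 0.0612]
eef_rot: [-0.899, 3.009, -0.003]
wrist_force: [0.8, -1.3, 5.5]
grip_width: 0.0076
```

```bash
python3 st.py
```

```text
8.95 [ 0.6305 -0.0067  0.0612] -146.7 [ 0.8 -1.3  5.5] [-0.27 -0.04  0.47] 0.0076 [-0.19  2.37]
```

send_rows(
  motion=[
    {"travel": [0,0,0],"roll": -0.04,"hand": -1},
    {"travel": [0,0,0],"roll": 0,"hand": -1},
  ],
)

```text
t: 9.2
position: [0.6305, -0.0067, 0.0612]
eef_rot: [-0.854, 3.022, -0.004]
wrist_force: [0.4, -1.8, 4.6]
grip_width: 0.0075
```

```bash
python3 st.py
```

```text
9.2 [ 0.6305 -0.0067  0.0612] -148.5 [ 0.4 -1.8  4.6] [-0.28 -0.06  0.9 ] 0.0075 [-0.19  2.4 ]
```

Torque rises from 0.47 to 0.9 N m as the command goes on, so the red nut is at its stop. Next I release, rise, and go across to the opposite nut while unwinding.

send_rows(
  motion=[
    {"travel": [0,0,0],"roll": 0,"hand": -0.4},
    {"travel": [0,0,0],"roll": 0,"hand": -0.4},
    {"travel": [0,0,0.35],"roll": 0,"hand": -0.4},
    {"travel": [0,0,0.35],"roll": 0,"hand": -0.4},
    {"travel": [-0.078,0.0144,0],"roll": 0.236,"hand": -0.4},
    {"travel": [-0.078,0.0144,0],"roll": 0.236,"hand": -0.4},
    {"travel": [-0.078,0.0144,0],"roll": 0.236,"hand": -0.4},
    {"travel": [-0.078,0.0144,0],"roll": 0.236,"hand": -0.4},
    {"travel": [-0.078,0.0144,0],"roll": 0.236,"hand": -0.4},
    {"travel": [-0.078,0.0144,0],"roll": 0.236,"hand": -0.4},
    {"travel": [-0.078,0.0144,0],"roll": 0.236,"hand": -0.4},
    {"travel": [-0.078,0.0144,0],"roll": 0.236,"hand": -0.4},
    {"travel": [-0.078,0.0144,0],"roll": 0.236,"hand": -0.4},
    {"travel": [-0.078,0.0144,0],"roll": 0.236,"hand": -0.4},
    {"travel": [-0.078,0.0144,0],"roll": 0.236,"hand": -0.4},
    {"travel": [-0.078,0.0144,0],"roll": 0.236,"hand": -0.4},
    {"travel": [-0.078,0.0144,0],"roll": 0.236,"hand": -0.4},
    {"travel": [-0.078,0.0144,0],"roll": 0.236,"hand": -0.4},
    {"travel": [-0.078,0.0144,0],"roll": 0.236,"hand": -0.4},
    {"travel": [-0.078,0.0144,0],"roll": 0.236,"hand": -0.4},
  ],
)

```text
t: 11.7
position: [0.5042, 0.0172, 0.1298]
eef_rot: [-3.085, -0.588, 0.002]
wrist_force: [-0.4, -1.0, 0.5]
grip_width: 0.0255
```

send_rows(
  motion=[
    {"travel": [0,0,0],"roll": 0,"hand": -0.4},
  ],
)

```text
t: 11.82
position: [0.5042, 0.0172, 0.1299]
eef_rot: [-3.088, -0.575, 0.002]
wrist_force: [0.5, -0.2, 0.3]
grip_width: 0.0257
```

```bash
python3 st.py; cat > look.py <<'E'
import sys
from h import *
s=sense();c=cam();p,d=capture("wrist"); cv2.imwrite(sys.argv[1],p[:,:,::-1])
P=cloud(d,*c)
for k,x in dict(red=(.6305,-.0058),opp=(.5054,.0167),left=(.5567,-.0574),right=(.5787,.0679)).items():
    f=fit(P,*x,zl=.067,zh=.0815,r=.025)
    print(k,None if f is None else (f[0],f[2],f[3]))
E
python3 look.py pics/w4.png
```

```text
11.825 [0.5042 0.0172 0.1299] 21.1 [ 0.5 -0.2  0.3] [-0.05  0.05 -0.01] 0.0257 [-0.19 -0.56]
red (254, np.float32(171.4), array([0.6211, 0.0081, 0.0119, 0.0085, 4.9568]))
opp (846, np.float32(111.3), array([5.06000e-01, 1.52000e-02, 9.10000e-03, 4.23000e-02, 2.15524e+01]))
left (410, np.float32(107.5), array([ 5.5580e-01, -5.2500e-02,  9.3000e-03,  2.8600e-02,  1.5993e+01]))
right (1573, np.float32(101.2), array([5.79200e-01, 6.65000e-02, 9.30000e-03, 4.24000e-02, 1.14663e+01]))
```

View pics/w4.png

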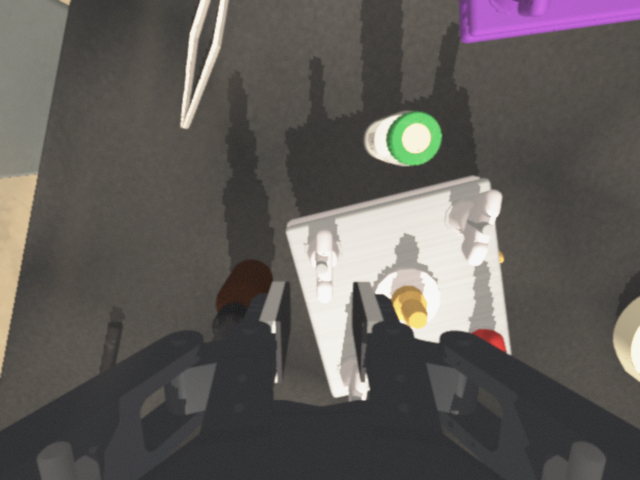

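send_rows(
  motion=[
    {"travel": [0.015,-0.012,-0.16],"roll": 0.01,"hand": -0.4},
    {"travel": [0,0,-0.25],"roll": 0,"hand": -0.4},
    {"travel": [0,0,-0.25],"roll": 0,"hand": -0.4},
    {"travel": [0,0,0],"roll": 0,"hand": -0.4},
    {"travel": [0,0,0],"roll": 0,"hand": -1},
    {"travel": [0,0,0],"roll": 0,"hand": -1},
    {"travel": [0,0,0],"roll": 0,"hand": -1},
    {"travel": [0,0,0],"roll": 0,"hand": -1},
  ],
)

```text
t: 12.88
position: [0.5065, 0.0156, 0.0648]
eef_rot: [3.085, 0.59, 0.0]
wrist_force: [-1.8, -0.8, 0.2]
grip_width: 0.0072
```

```bash
python3 st.py; python3 look.py pics/w5.png >/dev/null
```

```text
12.875 [0.5065 0.0156 0.0648] 21.7 [-1.8 -0.8  0.2] [-0.38  0.37 -0.07] 0.0072 [-0.19 -0.57]
```

View pics/w5.png

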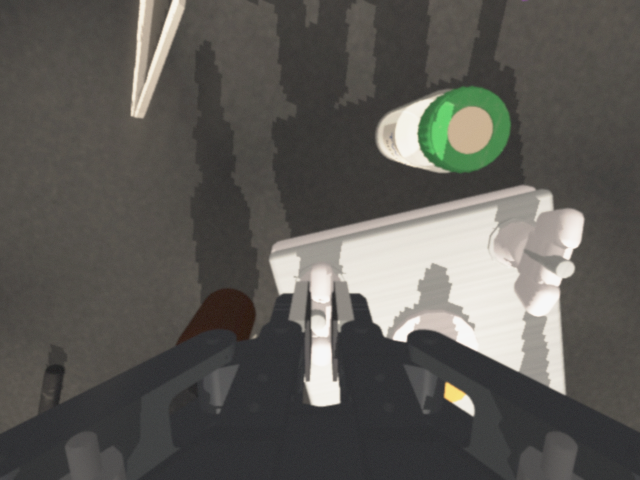

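The grey wings are gripped at (320,330) and the dropper bottle beside the linkage is upright, so I turn.

send_rows(
  motion=[
    {"travel": [0,0,-0.003],"roll": -0.235,"hand": -1},
    {"travel": [0,0,-0.003],"roll": -0.235,"hand": -1},
    {"travel": [0,0,-0.003],"roll": -0.235,"hand": -1},
    {"travel": [0,0,-0.003],"roll": -0.235,"hand": -1},
    {"travel": [0,0,-0.003],"roll": -0.235,"hand": -1},
    {"travel": [0,0,-0.003],"roll": -0.235,"hand": -1},
    {"travel": [0,0,-0.003],"roll": -0.235,"hand": -1},
    {"travel": [0,0,-0.003],"roll": -0.235,"hand": -1},
  ],
)

```text
t: 13.92
position: [0.5065, 0.0154, 0.0629]
eef_rot: [2.674, -1.646, 0.0]
wrist_force: [-3.6, -2.5, 3.8]
grip_width: 0.0071
```

```bash
python3 st.py
```

```text
13.925 [0.5065 0.0154 0.0629] -63.2 [-3.6 -2.5  3.8] [-0.58  1.04  0.12] 0.0071 [-0.19  0.91]
```

send_rows(
  motion=[
    {"travel": [-0.01,-0.005,-0.002],"roll": -0.235,"hand": -1},
    {"travel": [0,0,-0.002],"roll": -0.235,"hand": -1},
    {"travel": [0,0,-0.002],"roll": -0.235,"hand": -1},
    {"travel": [0,0,-0.002],"roll": -0.235,"hand": -1},
  ],
)

```text
t: 14.42
position: [0.5062, 0.0152, 0.0621]
eef_rot: [-1.9, 2.501, -0.002]
wrist_force: [-0.4, -1.1, 1.4]
grip_width: 0.0074
```

```bash
python3 st.py; python3 look.py pics/w6.png >/dev/null
```

```text
14.425 [0.5062 0.0152 0.0621] -105.6 [-0.4 -1.1  1.4] [-0.13  0.54  0.16] 0.0074 [-0.19  1.65]
```

View pics/w6.png

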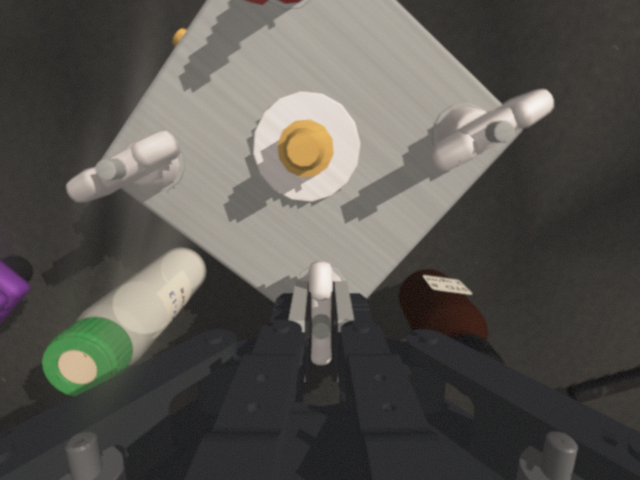

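send_rows(
  motion=[
    {"travel": [0,0,-0.002],"roll": -0.2,"hand": -1},
    {"travel": [0,0,0],"roll": -0.2,"hand": -1},
  ],
)

```text
t: 14.72
position: [0.5061, 0.0153, 0.0617]
eef_rot: [-1.49, 2.765, -0.001]
wrist_force: [0.0, -1.2, 0.7]
grip_width: 0.0072
```

```bash
python3 st.py; python3 - <<'E'
from h import *
p,d=capture("scene"); cv2.imwrite("pics/s7.png",cv2.resize(p[200:340,230:400,::-1],(680,560)))
E
```

```text
14.725 [0.5061 0.0153 0.0617] -123.4 [ 0.  -1.2  0.7] [-0.05  0.48  0.08] 0.0072 [-0.19  1.96]
```

View pics/s7.png

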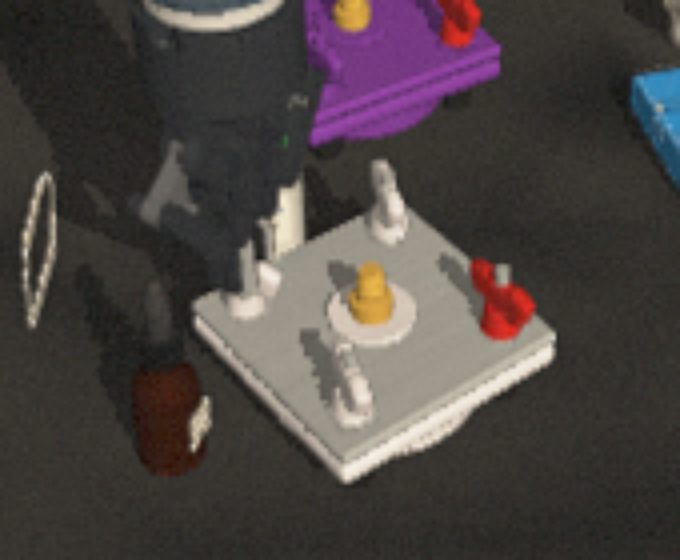

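The dropper bottle (160,400 in the crop) is clear of the gripper, and the red nut is turned home. I keep turning towards the stop.

send_rows(
  motion=[
    {"travel": [0,0,0],"roll": -0.235,"hand": -1},
    {"travel": [0,0,0],"roll": -0.2,"hand": -1},
    {"travel": [0,0,0],"roll": -0.08,"hand": -1},
    {"travel": [0,0,0],"roll": 0,"hand": -1},
  ],
)

```text
t: 15.28
position: [0.506, 0.0153, 0.0613]
eef_rot: [-0.914, 3.004, -0.001]
wrist_force: [2.1, -0.3, -1.4]
grip_width: 0.0071
```

```bash
python3 st.py
```

```text
15.275 [0.506  0.0153 0.0613] -146.2 [ 2.1 -0.3 -1.4] [0.06 0.05 0.25] 0.0071 [-0.19  2.36]
```

send_rows(
  motion=[
    {"travel": [0,0,0],"roll": -0.04,"hand": -1},
    {"travel": [0,0,0],"roll": -0.02,"hand": -1},
    {"travel": [0,0,0],"roll": 0,"hand": -1},
  ],
)

```text
t: 15.65
position: [0.5059, 0.0153, 0.0613]
eef_rot: [-0.839, 3.026, -0.001]
wrist_force: [4.2, -0.1, -1.5]
grip_width: 0.0076
```

```bash
python3 st.py
```

```text
15.65 [0.5059 0.0153 0.0613] -149.0 [ 4.2 -0.1 -1.5] [ 0.23 -0.19  0.96] 0.0076 [-0.19  2.41]
```

Opposite nut is at its stop (torque 0.96 N m). On to the left one.

send_rows(
  motion=[
    {"travel": [0,0,0],"roll": 0,"hand": -0.4},
    {"travel": [0,0,0],"roll": 0,"hand": -0.4},
    {"travel": [0,0,0.35],"roll": 0,"hand": -0.4},
    {"travel": [0,0,0.35],"roll": 0,"hand": -0.4},
    {"travel": [0.032,-0.0455,0],"roll": 0.229,"hand": -0.4},
    {"travel": [0.032,-0.0455,0],"roll": 0.229,"hand": -0.4},
    {"travel": [0.032,-0.0455,0],"roll": 0.229,"hand": -0.4},
    {"travel": [0.032,-0.0455,0],"roll": 0.229,"hand": -0.4},
    {"travel": [0.032,-0.0455,0],"roll": 0.229,"hand": -0.4},
    {"travel": [0.032,-0.0455,0],"roll": 0.229,"hand": -0.4},
    {"travel": [0.032,-0.0455,0],"roll": 0.229,"hand": -0.4},
    {"travel": [0.032,-0.0455,0],"roll": 0.229,"hand": -0.4},
    {"travel": [0.032,-0.0455,0],"roll": 0.229,"hand": -0.4},
    {"travel": [0.032,-0.0455,0],"roll": 0.229,"hand": -0.4},
    {"travel": [0.032,-0.0455,0],"roll": 0.229,"hand": -0.4},
    {"travel": [0.032,-0.0455,0],"roll": 0.229,"hand": -0.4},
    {"travel": [0.032,-0.0455,0],"roll": 0.229,"hand": -0.4},
    {"travel": [0.032,-0.0455,0],"roll": 0.229,"hand": -0.4},
    {"travel": [0.032,-0.0455,0],"roll": 0.229,"hand": -0.4},
    {"travel": [0.032,-0.0455,0],"roll": 0.229,"hand": -0.4},
  ],
)

```text
t: 18.15
position: [0.5565, -0.0576, 0.1309]
eef_rot: [-3.11, -0.438, 0.001]
wrist_force: [-0.8, 0.3, -0.1]
grip_width: 0.0257
```

send_rows(
  motion=[
    {"travel": [0,0,0],"roll": 0,"hand": -0.4},
  ],
)

```text
t: 18.27
position: [0.5565, -0.0577, 0.131]
eef_rot: [-3.112, -0.426, 0.001]
wrist_force: [0.4, -0.4, -0.1]
grip_width: 0.0255
```

```bash
python3 st.py; python3 look.py pics/w8.png
```

```text
18.275 [ 0.5565 -0.0577  0.131 ] 15.6 [ 0.4 -0.4 -0.1] [-0.01 -0.02  0.04] 0.0255 [-0.31 -0.58]
red (1381, np.float32(124.3), array([ 6.29600e-01, -6.50000e-03,  9.50000e-03,  4.23000e-02,
        3.49295e+01]))
opp (1415, np.float32(124.5), array([5.06400e-01, 1.53000e-02, 9.10000e-03, 4.24000e-02, 3.47992e+01]))
left (983, np.float32(105.5), array([ 5.5630e-01, -5.8200e-02,  8.7000e-03,  4.2900e-02,  1.5419e+01]))
right (1625, np.float32(102.6), array([5.78700e-01, 6.45000e-02, 9.70000e-03, 3.78000e-02, 1.10278e+01]))
```

View pics/w8.png

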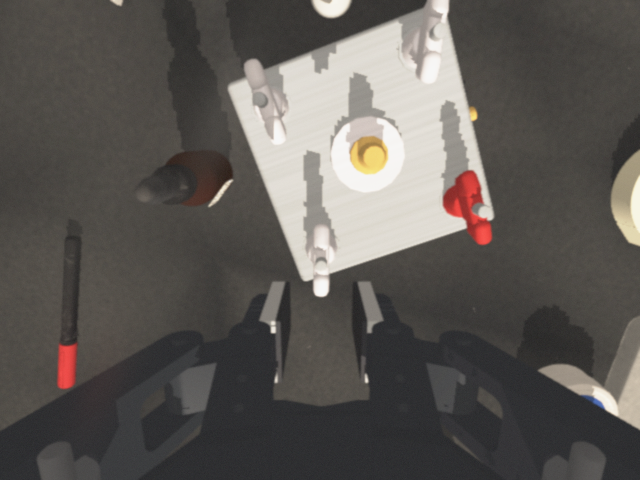

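The red (470,208) and opposite (265,100) wings both lie at 124.4°, the housing's own axis, so both are tight. The left nut sits aligned under the jaw, so I descend and grip.

send_rows(
  motion=[
    {"travel": [0,0,-0.18],"roll": 0,"hand": -0.4},
    {"travel": [0,0,-0.25],"roll": 0,"hand": -0.4},
    {"travel": [0,0,-0.25],"roll": 0,"hand": -0.4},
    {"travel": [0,0,0],"roll": 0,"hand": -0.4},
    {"travel": [0,0,0],"roll": 0,"hand": -1},
    {"travel": [0,0,0],"roll": 0,"hand": -1},
    {"travel": [0,0,0],"roll": 0,"hand": -1},
    {"travel": [0,0,0],"roll": 0,"hand": -1},
  ],
)

```text
t: 19.32
position: [0.5567, -0.0575, 0.0635]
eef_rot: [3.112, 0.431, 0.0]
wrist_force: [-1.9, -0.2, -0.4]
grip_width: 0.007
```

```bash
python3 st.py
```

```text
19.325 [ 0.5567 -0.0575  0.0635] 15.8 [-1.9 -0.2 -0.4] [ 0.03  0.36 -0.08] 0.007 [-0.31 -0.58]
```

Gripped at 7.0 mm. Turning about 158° first, then slowly to the stop.

send_rows(
  motion=[
    {"travel": [0,0,-0.002],"roll": -0.235,"hand": -1},
    {"travel": [0,0,-0.002],"roll": -0.235,"hand": -1},
    {"travel": [0,0,-0.002],"roll": -0.235,"hand": -1},
    {"travel": [0,0,-0.002],"roll": -0.235,"hand": -1},
    {"travel": [0,0,-0.002],"roll": -0.235,"hand": -1},
    {"travel": [0,0,-0.002],"roll": -0.235,"hand": -1},
    {"travel": [0,0,-0.002],"roll": -0.235,"hand": -1},
    {"travel": [0,0,-0.002],"roll": -0.235,"hand": -1},
  ],
)

```text
t: 20.32
position: [0.5573, -0.0579, 0.0626]
eef_rot: [2.587, -1.782, 0.002]
wrist_force: [-2.9, -0.6, 3.1]
grip_width: 0.0076
```

```bash
python3 st.py
```

```text
20.325 [ 0.5573 -0.0579  0.0626] -69.1 [-2.9 -0.6  3.1] [-0.15  0.42  0.13] 0.0076 [-0.31  0.9 ]
```

send_rows(
  motion=[
    {"travel": [0,0,-0.002],"roll": -0.235,"hand": -1},
    {"travel": [0,0,-0.002],"roll": -0.235,"hand": -1},
    {"travel": [0,0,-0.002],"roll": -0.235,"hand": -1},
    {"travel": [0,0,-0.002],"roll": -0.235,"hand": -1},
    {"travel": [0,0,-0.002],"roll": -0.235,"hand": -1},
    {"travel": [0,0,-0.002],"roll": -0.235,"hand": -1},
    {"travel": [0,0,0],"roll": -0.235,"hand": -1},
    {"travel": [0,0,0],"roll": -0.08,"hand": -1},
    {"travel": [0,0,0],"roll": 0,"hand": -1},
  ],
)

```text
t: 21.45
position: [0.5571, -0.0585, 0.0618]
eef_rot: [0.909, -3.007, 0.004]
wrist_force: [-5.0, -2.4, 5.8]
grip_width: 0.0072
```

```bash
python3 st.py
```

```text
21.45 [ 0.5571 -0.0585  0.0618] -146.4 [-5.  -2.4  5.8] [-0.42  0.86  0.33] 0.0072 [-0.31  2.25]
```

send_rows(
  motion=[
    {"travel": [0,0,0],"roll": -0.04,"hand": -1},
    {"travel": [0,0,0],"roll": -0.02,"hand": -1},
    {"travel": [0,0,0],"roll": 0,"hand": -1},
  ],
)

```text
t: 21.82
position: [0.5569, -0.0585, 0.0618]
eef_rot: [0.841, -3.026, 0.004]
wrist_force: [-5.4, -1.0, 6.7]
grip_width: 0.0073
```

```bash
python3 st.py
```

```text
21.825 [ 0.5569 -0.0585  0.0618] -148.9 [-5.4 -1.   6.7] [-0.31  0.99  0.94] 0.0073 [-0.31  2.3 ]
```

Left nut is at its stop (0.94 N m). Now the right one.

send_rows(
  motion=[
    {"travel": [0,0,0],"roll": 0,"hand": -0.4},
    {"travel": [0,0,0],"roll": 0,"hand": -0.4},
    {"travel": [0,0,0.35],"roll": 0,"hand": -0.4},
    {"travel": [0,0,0.35],"roll": 0,"hand": -0.4},
    {"travel": [0.0138,0.0783,0],"roll": 0.222,"hand": -0.4},
    {"travel": [0.0138,0.0783,0],"roll": 0.222,"hand": -0.4},
    {"travel": [0.0138,0.0783,0],"roll": 0.222,"hand": -0.4},
    {"travel": [0.0138,0.0783,0],"roll": 0.222,"hand": -0.4},
    {"travel": [0.0138,0.0783,0],"roll": 0.222,"hand": -0.4},
    {"travel": [0.0138,0.0783,0],"roll": 0.222,"hand": -0.4},
    {"travel": [0.0138,0.0783,0],"roll": 0.222,"hand": -0.4},
    {"travel": [0.0138,0.0783,0],"roll": 0.222,"hand": -0.4},
    {"travel": [0.0138,0.0783,0],"roll": 0.222,"hand": -0.4},
    {"travel": [0.0138,0.0783,0],"roll": 0.222,"hand": -0.4},
    {"travel": [0.0138,0.0783,0],"roll": 0.222,"hand": -0.4},
    {"travel": [0.0138,0.0783,0],"roll": 0.222,"hand": -0.4},
    {"travel": [0.0138,0.0783,0],"roll": 0.222,"hand": -0.4},
    {"travel": [0.0138,0.0783,0],"roll": 0.222,"hand": -0.4},
    {"travel": [0.0138,0.0783,0],"roll": 0.222,"hand": -0.4},
    {"travel": [0.0138,0.0783,0],"roll": 0.222,"hand": -0.4},
  ],
)

```text
t: 24.32
position: [0.579, 0.0682, 0.1303]
eef_rot: [-3.127, -0.301, -0.001]
wrist_force: [0.6, 0.4, -0.1]
grip_width: 0.0259
```

send_rows(
  motion=[
    {"travel": [0,0,0],"roll": 0,"hand": -0.4},
  ],
)

```text
t: 24.45
position: [0.5788, 0.0682, 0.1302]
eef_rot: [-3.128, -0.29, -0.0]
wrist_force: [0.5, 0.4, -0.2]
grip_width: 0.0254
```

```bash
python3 st.py; python3 look.py pics/w9.png
```

```text
24.45 [0.5788 0.0682 0.1302] 10.6 [ 0.5  0.4 -0.2] [-0.03 -0.01 -0.01] 0.0254 [-0.08 -0.26]
red None
opp (993, np.float32(129.8), array([5.05900e-01, 1.68000e-02, 9.90000e-03, 4.03000e-02, 3.51991e+01]))
left None
right (972, np.float32(100.9), array([5.77800e-01, 6.54000e-02, 8.80000e-03, 4.30000e-02, 1.11103e+01]))
```

View pics/w9.png

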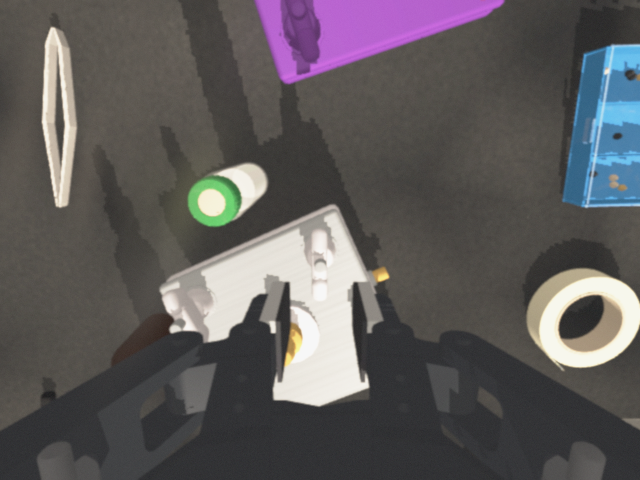

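The jaw axis lines up with the right nut (320,265), about 2 mm off along the wings. I'll correct that and descend.

send_rows(
  motion=[
    {"travel": [-0.004,-0.018,-0.17],"roll": 0.005,"hand": -0.4},
    {"travel": [0,0,-0.25],"roll": 0,"hand": -0.4},
    {"travel": [0,0,-0.25],"roll": 0,"hand": -0.4},
    {"travel": [0,0,0],"roll": 0,"hand": -0.4},
    {"travel": [0,0,0],"roll": 0,"hand": -1},
    {"travel": [0,0,0],"roll": 0,"hand": -1},
    {"travel": [0,0,0],"roll": 0,"hand": -1},
    {"travel": [0,0,0],"roll": 0,"hand": -1},
  ],
)

```text
t: 25.5
position: [0.5786, 0.0658, 0.0637]
eef_rot: [3.127, 0.299, 0.001]
wrist_force: [-1.3, -1.9, -1.2]
grip_width: 0.007
```

```bash
python3 st.py
```

```text
25.5 [0.5786 0.0658 0.0637] 10.9 [-1.3 -1.9 -1.2] [-0.26  0.03  0.04] 0.007 [-0.08 -0.27]
```

send_rows(
  motion=[
    {"travel": [0,0,-0.002],"roll": -0.235,"hand": -1},
    {"travel": [0,0,-0.002],"roll": -0.235,"hand": -1},
    {"travel": [0,0,-0.002],"roll": -0.235,"hand": -1},
    {"travel": [0,0,-0.002],"roll": -0.235,"hand": -1},
    {"travel": [0,0,-0.002],"roll": -0.235,"hand": -1},
    {"travel": [0,0,-0.002],"roll": -0.235,"hand": -1},
    {"travel": [0,0,-0.002],"roll": -0.235,"hand": -1},
    {"travel": [0,0,-0.002],"roll": -0.235,"hand": -1},
  ],
)

```text
t: 26.5
position: [0.5784, 0.0661, 0.0624]
eef_rot: [2.508, -1.891, -0.001]
wrist_force: [-1.9, 0.2, 2.3]
grip_width: 0.0074
```

```bash
python3 st.py
```

```text
26.5 [0.5784 0.0661 0.0624] -74.0 [-1.9  0.2  2.3] [0.06 0.6  0.09] 0.0074 [-0.08  1.21]
```

send_rows(
  motion=[
    {"travel": [0,0,-0.002],"roll": -0.235,"hand": -1},
    {"travel": [0,0,-0.002],"roll": -0.235,"hand": -1},
    {"travel": [0,0,-0.002],"roll": -0.235,"hand": -1},
    {"travel": [0,0,-0.002],"roll": -0.235,"hand": -1},
    {"travel": [0,0,-0.002],"roll": -0.235,"hand": -1},
    {"travel": [0,0,-0.002],"roll": -0.235,"hand": -1},
    {"travel": [0,0,0],"roll": -0.2,"hand": -1},
    {"travel": [0,0,0],"roll": 0,"hand": -1},
  ],
)

```text
t: 27.5
position: [0.5785, 0.0664, 0.0612]
eef_rot: [-0.917, 3.004, 0.001]
wrist_force: [-2.2, 1.2, 2.2]
grip_width: 0.0076
```

```bash
python3 st.py
```

```text
27.5 [0.5785 0.0664 0.0612] -146.0 [-2.2  1.2  2.2] [0.57 0.57 0.17] 0.0076 [-0.08  2.47]
```

send_rows(
  motion=[
    {"travel": [0,0,0],"roll": -0.06,"hand": -1},
    {"travel": [0,0,0],"roll": -0.04,"hand": -1},
    {"travel": [0,0,0],"roll": 0,"hand": -1},
  ],
)

```text
t: 27.88
position: [0.5789, 0.0661, 0.0612]
eef_rot: [-0.8, 3.037, -0.001]
wrist_force: [-0.7, 0.6, 5.3]
grip_width: 0.0074
```

```bash
python3 st.py
```

```text
27.875 [0.5789 0.0661 0.0612] -150.5 [-0.7  0.6  5.3] [0.42 0.43 1.11] 0.0074 [-0.08  2.55]
```

Right nut at its stop (1.11 N m). Release, rise and check all four from above.

send_rows(
  motion=[
    {"travel": [0,0,0],"roll": 0,"hand": -0.4},
    {"travel": [0,0,0],"roll": 0,"hand": -0.4},
    {"travel": [0,0,0.35],"roll": 0,"hand": -0.4},
    {"travel": [0,0,0.35],"roll": 0,"hand": -0.4},
    {"travel": [0,-0.077,0.19],"roll": 0.222,"hand": -0.4},
    {"travel": [0,-0.077,0.19],"roll": 0.222,"hand": -0.4},
    {"travel": [0,-0.077,0.19],"roll": 0.222,"hand": -0.4},
    {"travel": [0,-0.077,0.19],"roll": 0.222,"hand": -0.4},
    {"travel": [0,-0.077,0.19],"roll": 0.222,"hand": -0.4},
    {"travel": [0,-0.077,0.19],"roll": 0.222,"hand": -0.4},
    {"travel": [0,-0.077,0.19],"roll": 0.222,"hand": -0.4},
    {"travel": [0,-0.077,0.19],"roll": 0.222,"hand": -0.4},
    {"travel": [0,0,0],"roll": 0,"hand": -0.4},
    {"travel": [0,0,0],"roll": 0,"hand": -0.4},
  ],
)

```text
t: 29.62
position: [0.5779, 0.0046, 0.2812]
eef_rot: [2.559, -1.821, -0.002]
wrist_force: [-0.2, -0.3, -0.6]
grip_width: 0.0257
```

```bash
python3 st.py; python3 look.py pics/w10.png; python3 - <<'E'
from h import *
for q in ("vial_02","dropper_bottle"): print(q,place_of(q,"wrist"))
p,d=capture("scene"); cv2.imwrite("pics/s10.png",p[:,:,::-1])
E
```

```text
29.625 [0.5779 0.0046 0.2812] -70.9 [-0.2 -0.3 -0.6] [ 0.    0.01 -0.01] 0.0257 [-0.19  1.05]
red (405, np.float32(124.9), array([ 6.29700e-01, -5.80000e-03,  9.10000e-03,  4.17000e-02,
        3.45356e+01]))
opp (400, np.float32(124.2), array([5.06800e-01, 1.61000e-02, 9.00000e-03, 4.17000e-02, 3.43253e+01]))
left (411, np.float32(124.8), array([ 5.56400e-01, -5.73000e-02,  9.40000e-03,  4.24000e-02,
        3.40777e+01]))
right (385, np.float32(124.9), array([5.78100e-01, 6.60000e-02, 9.20000e-03, 4.19000e-02, 3.50425e+01]))
vial_02 [{'centre': [0.5234, 0.0925, 0.0042], 'p': 0.69}]
dropper_bottle [{'centre': [0.4654, -0.0367, 0.0042], 'p': 0.84}]
```

View pics/w10.png

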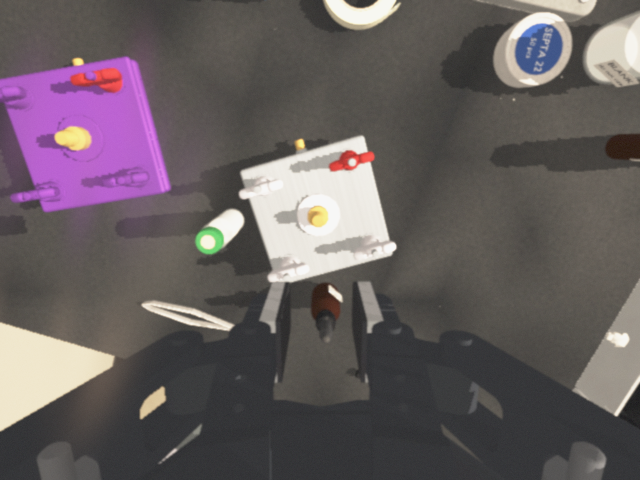

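View pics/s10.png

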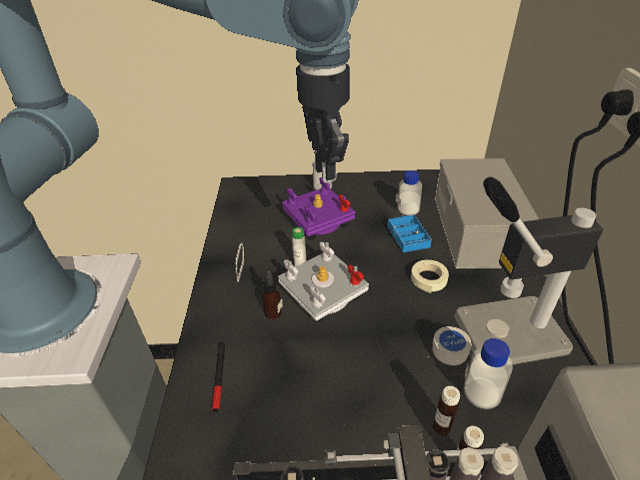

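The wrist view shows all four wings parallel at 124.2–124.9°. In the scene picture the vial (299,245), dropper bottle (272,300), beaker, tape, tin, marker and tweezers stand where they were, and the arm is clear. I'm handing in.

```bash
python3 -c "
from cell import *
print(sign_off())"
```

```text
the job is handed in; nothing more can be done
None
```

I tightened all four wing nuts of the silver housing to their stops in cross order: red, then opposite, then left, then right. The job was handed in at about 30 s of the 72 s allowed.

- **Stops:** each nut was turned clockwise until the wrist torque climbed to 0.9–1.1 N m, against 0.10 N m of turning friction. In the last wrist picture all four wings lie at 124.2–124.9°, in line with the housing's x axis (about 125°), which is where a tight nut should end.
- **First grip:** my first grip on the red nut closed on its wider hub, with about 12 N at the wrist. I opened, rose 8 mm and gripped the wings before turning anything.
- **Other things:** in the final scene picture the bottles, tools and other things look unmoved, and no force reading suggested a bump. The network's estimates for the vial and dropper bottle differ from the first look by 2–5 mm, about its own accuracy. I did not measure the others.

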